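Pull the pre-filter of the bench fume extractor for inspection

ROBOT

A 6-joint arm with a two-finger parallel gripper is mounted at the origin on the work surface. World frame = base frame: x ahead of the robot, y to its left, z up, the work surface at z = 0. Lengths are in m, angles in rad, forces in N, time in s.
With the tool pointing down it reaches from about 0.35 to 0.85 m from the base axis. Payload 8.1 kg.
Tool frame: the origin (TCP) lies at the centre of the arm's flange, where the gripper is bolted on; the fingertips stand 186 mm ahead of it and the grasp point (between the pads) lies 167 mm ahead of it; z points along the fingers, y is the line along which they close (so a half turn about z gives the same grasp; the last joint's range is limited). The gripper opens to 93 mm and grips with 3 to 60 N. Pads are 15 mm wide; open, the fingers measure 128 mm over their backs; the gripper's body (75 mm by 188 mm) begins 65 mm behind the grasp point.
Start: joints at [1.161, 0.13, 1.488, -0, 1.523, -0.085], TCP at [0.191, 0.569, 0.405] pointing down, gripper open.
Joint ranges: [-2.96, 2.96], [-0.89, 2.26], [0.02, 2.5], [-1.34, 4.48], [0, 2.73], [-2.66, 2.66]. Speed limits (rad/s): [2.39, 2.39, 2.79, 3.14, 3.14, 3.14].

INTERFACE

Orientations are given as a rotation vector (axis times angle).
In Python, from plant import robot gives the robot as it stands.
- The arm moves only by the tool apply_moves, never from a script. Its argument "series" is a list of rows, each a list of 2 entries, a list of its own where there are three numbers: the shift along the tool's x, y, z in mm, then the turn, a rotation vector about the tool's x, y, z in rad. A call has 1 to 12 rows; each row shifts and turns the commanded pose from where the row before left it, along the tool's axes as they then stand; what a row does not reach is not made up. A row lasts 1/12 s, in which the tool goes at most 41.7 mm and 7.16 degrees, less where a joint would pass 70% of its speed; a pose out of reach is approached as far as the arm can. A call is refused whole if a number of a shift passes 41.7 or a number of a turn 0.125, either way. A call with a gripper value outside its range is refused whole. "claw" is the opening, from 0 (shut) to 1 (fully open), set as the call begins (left out, the last holds). The fingers move at their own pace and stop on an object; "newtons" is the grip in N (left out, the last holds). Time passes only in rows, so rows that do not move let the fingers close. It gives the time, the measured TCP pose, the force, the opening and the grip force at its end, in the units of the state.
- robot.read_state(): the state, without advancing time (a new reading comes with each control period).
- robot.read_camera(name): name is "scene" or "top" or "wrist"; returns (picture, depth): 384x512x3 uint8, blue, green, red; 384x512 float32, m along the optical axis (not along the pixel's ray), 0 where there is no reading.
- robot.calibration(name): a dict with "fx", "fy", "cx", "cy" (pixels), "D" ([k1, k2, p1, p2, k3] as OpenCV has them; the pictures are not rectified), "extrinsics" (4x4, takes a point from world to camera coordinates). Camera axes: x right, y down, z forward; pixel columns grow to the right and rows downward; lengths in m; the calibration is good to about 2 mm. A picture is of the moment at which its call begins: read the wrist's pose just before it. calibration takes no time and is no camera call; for the wrist camera it gives the pose at the moment of the call.
- robot.close_job(): hands the job in; it is judged then, once.
The state is a dict: "t": time; "q": joint angles; "dq": joint speeds; "joint_torque": joint torques, N m; "tool_pos": TCP position; "orientation": TCP orientation; "force": force on the tool from outside, world axes, zero at the start; "wrist_torque": the same for the moment, N m; "opening": finger opening in m; "gripper_force": force on a finger pad.
Only numpy, scipy, OpenCV 4.12 (cv2) and the standard library are available. Lean on these libraries where they do the work, as an engineer would, in place of code of your own. Each camera call takes 0.05 s, during which the arm holds its last target. There are 200 camera calls.

TASK

The fume extractor's pre-filter is due for a look. Lift the roll of blue tape up off the knob of the extractor's top flap and lay it flat on the green cutting mat (do not drop or knock it off), then swing the flap right up to upright or a little beyond so that it stands open by itself, and draw the pre-filter with the green tab straight up out of its slot, leaving the black-tabbed carbon cassette seated and the other things on the bench alone. Finish while still holding the pre-filter still and upright in the gripper, its whole frame clear above the extractor's casing.

Things in the scene. Friction and masses are not known exactly. Their poses are not given: they have to be found in the camera images.
- extractor: Bench fume extractor, fixed: navy box 270 (x) x 300 (y) x 160 mm high with side grilles; origin at the centre of its underside, its x axis points from its front panel (robot side) to its back, z up. It stands left or right of the middle of the bench. Under the flap a well open at the top, 127 (x) x 200 (y) mm, centred on the origin, floor at z 20 mm, holds two upright cassettes, both with their wide faces looking along y.
- flap (a joint): Light grey flap, 175 (x) x 220 (y) x 5 mm, lying on top of the casing over the well (top face at 165 mm); angle in rad: 0 shut, grows as its front edge swings up and back, stop at 1.85 (just past upright). A friction hinge: it stays at any angle it is left at; about 3 N at the knob moves it, and it can as well be pushed on from its underside once it is up.
- flap_hinge (a point): The flap's hinge axis, at x +90 mm, y 0, z 160 mm of the extractor; the axis runs along the extractor's y. This point's own axes turn with the flap.
- flap_knob (a point): Centre of the flap's black ball knob, diameter 26 mm, on a 10 mm stem, 155 mm in front of the hinge and 35 mm above the flap's underside (195 mm above the bench when shut); 20 mm behind the flap's front edge. It swings over with the flap (then on its far side).
- tape: Roll of blue tape, a ring 96 mm outside, 76 mm inside diameter (wall 10 mm) and 24 mm high, about 0.11 kg; dropped over the knob and lying flat on the flap, off-centre so that the knob stands nearer its front (robot) side. Origin at the centre of its underside, z along its axis.
- mat: Green cutting mat with a light grid, fixed to the bench, 297 (x) x 210 (y) x 3 mm; origin at the centre of its underside. It lies on the other side of the bench from the extractor.
- prefilter: Pre-filter cassette, hidden under the flap: white frame 120 (x) x 20 (y) x 108 (z) mm with beige pleats, about 0.22 kg; origin at the centre of its underside, z up. Stands on the well floor in guide channels (about 2.5 mm play each side) at y -30 mm of the extractor; it must rise 140 mm to come out of the well.
- prefilter_tab (a point): Centre of the pre-filter's green pull tab, 40 (x) x 10 (y) x 24 (z) mm, on top of the frame in the middle; its centre is 120 mm above the cassette's underside, its foot at 108, its top at 132 mm (8 mm below the shut flap). Free room of 64 mm to each side of the tab's middle along y.
- carbon: Carbon cassette: grey frame 120 x 30 x 108 mm with black pleats and a black tab like the green one, about 0.45 kg, in the other slot at y +55 mm of the extractor; origin at the centre of its underside. Stays where it is.
- resin_bottle: Amber bottle, diameter 68, height 170 mm, at the back of the bench; origin at its foot. Bystander.
- screwdriver: Screwdriver with orange handle, 200 mm, lying at the left; origin under its middle. Bystander.
- callipers: Steel callipers with black display, 220 mm, lying at the right; origin under the middle. Bystander.
- pen_pot: Grey pot with pens, diameter 76, height about 160 mm over the pens, at the back; origin at its foot. Bystander.
- bracket: Orange printed bracket 70 x 50 x 58 mm, at the back right; origin at its foot. Bystander.
- brush: Wooden-handled brush, 200 mm, lying at the right near the robot; origin under its middle. Bystander.
There are look-alikes about, which are no part of the job. There is more than one size of the tape; the one meant has the size given above.

How it is judged:
By the outcome, as a careful person would: the job done as asked, in the order asked, and still so for the second after the job is handed in, while the arm keeps its last pose, push and grip.
It also fails if it takes over 72 s, if anything falls off the work surface, if the arm or the gripper's body presses on something with over 40 N, if the wrist force passes 120 N, or if a joint passes its speed limit or range.

## Working session

There is one attempt and no reset: what is moved stays moved. The work goes in short steps, Python scripts to look and compute and a tool call to move; the robot and the scene stay as the last step left them, time stands still between calls to the robot, and variables do not carry over. Pictures are saved under pics/ and viewed, at most 10 in all, crops included, and the job is handed in when it is done.

Besides the shell and the picture viewer there is one more tool, called after "Call:" as name([rows], argument=value, ...), one row to a line, values as JSON. apply_moves: Moves the arm, as the interface text tells. Its arguments: {"type":"object","properties":{"series":{"type":"array"},"claw":{"type":"number"},"newtons":{"type":"number"}},"required":["series"]}

```bash
mkdir -p pics; ls
cat > h.py <<'E'
import numpy as np, cv2
from plant import robot
from scipy.spatial.transform import Rotation as R
def cam(n):
    c=robot.calibration(n); im,d=robot.read_camera(n)
    K=np.array([[c['fx'],0,c['cx']],[0,c['fy'],c['cy']],[0,0,1.]])
    return im,d,K,np.array(c['D'],float),np.array(c['extrinsics'])
def world(uv,z,K,D,E):
    "pixels -> world by depth z"
    n=cv2.undistortPoints(np.float64(uv).reshape(-1,1,2),K,D)[:,0]
    p=np.c_[n,np.ones(len(n))]*np.reshape(z,(-1,1))
    return (p-E[:3,3])@E[:3,:3]
def plane(uv,h,K,D,E):
    o=-E[:3,:3].T@E[:3,3]; d=world(uv,1.,K,D,E)-o
    return o+d*((h-o[2])/d[:,2])[:,None]
def cloud(d,m,K,D,E):
    v,u=np.nonzero(m&(d>0)); return world(np.c_[u,v],d[v,u],K,D,E)
E
python3 - <<'E'
from h import *
for n in ('top','scene'):
    im,d,K,D,E=cam(n); cv2.imwrite(f'pics/{n}0.png',im); np.savez(f'{n}0.npz',im=im,d=d,K=K,D=D,E=E); print(n,K[0],E)
s=robot.read_state(); print({k:np.round(v,3) for k,v in s.items()})
E
```

```text
pics
top [405.98394015   0.         256.67334355] [[ 0.01259562 -0.99991206  0.00414937  0.01473166]
 [-0.98503973 -0.01312131 -0.17182716  0.55332067]
 [ 0.17186649 -0.00192302 -0.98511837  1.46940725]
 [ 0.          0.          0.          1.        ]]
scene [385.91096068   0.         255.08074334] [[-0.87169752  0.48965415 -0.01955116  0.45368397]
 [ 0.36603195  0.62405708 -0.69034294 -0.10627407]
 [-0.32582825 -0.60892657 -0.72321808  1.40857038]
 [ 0.          0.          0.          1.        ]]
{'t': np.float64(0.1), 'q': array([ 1.161,  0.131,  1.489, -0.   ,  1.523, -0.085]), 'dq': array([-0.001, -0.001, -0.003,  0.002,  0.   , -0.002]), 'joint_torque': array([ 1.0000e-03, -5.6135e+01, -4.9309e+01,  7.7000e-02,  2.9000e-02,
       -0.0000e+00]), 'tool_pos': array([0.191, 0.568, 0.404]), 'orientation': array([-5.08e-01, -3.10e+00,  3.00e-03]), 'force': array([-0.022, -0.193, -0.844]), 'wrist_torque': array([-0.06 , -0.005,  0.021]), 'gripper_force': np.float64(0.0), 'opening': np.float64(0.093)}
```

View pics/top0.png

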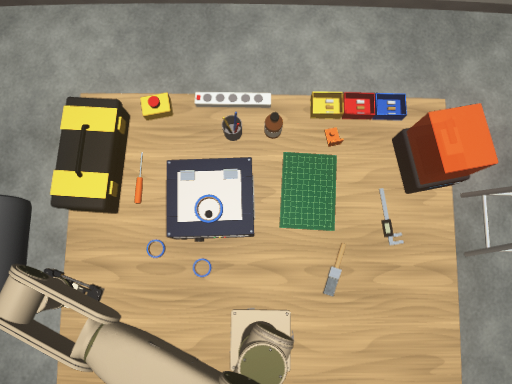

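View pics/scene0.png

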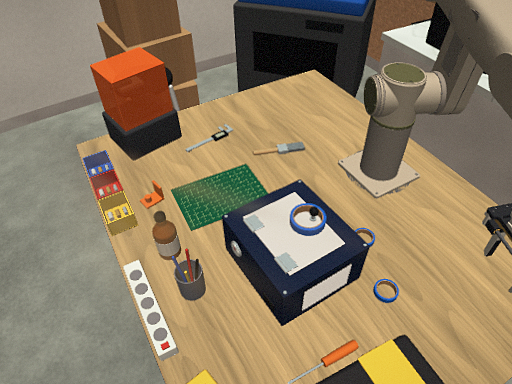

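The top view shows the extractor at about (210,197) with its flap, the tape ring at (208,208) around the knob, and the mat at (308,191). The two small rings at (156,248) and (202,268) are look-alikes. The bottle and pot stand behind, at (273,125) and (232,127).

Run:
```python
from h import *
f=np.load('top0.npz'); im,d,K,D,E=[f[k] for k in('im','d','K','D','E')]
hsv=cv2.cvtColor(im,cv2.COLOR_BGR2HSV); H,S,V=hsv[...,0].astype(int),hsv[...,1],hsv[...,2]
def roi(m,u0,u1,v0,v1):
    r=np.zeros(m.shape,bool); r[v0:v1,u0:u1]=m[v0:v1,u0:u1]; return r
def rect(m,h,name):
    c=max(cv2.findContours(m.astype(np.uint8),0,1)[0],key=cv2.contourArea)[:,0]
    P=plane(c,h,K,D,E); r=cv2.minAreaRect((P[:,:2]*1000).astype(np.float32)); print(name,r)
    return c
flap=roi((S<60)&(V>170),165,255,155,240); rect(flap,.165,'flap')
navy=roi((V<90)&(S>60),160,260,150,240); rect(navy,.16,'casing')
mat=roi((H>40)&(H<90)&(S>80),270,345,140,240); rect(mat,.003,'mat')
tape=roi((H>100)&(H<125)&(S>120)&(V>110),190,230,188,228)
c=cv2.findContours(tape.astype(np.uint8),0,1)[0]; c=max(c,key=cv2.contourArea)[:,0]
P=plane(c,.189,K,D,E)[:,:2]; print('tape',cv2.fitEllipse((P*1000).astype(np.float32)))
kn=roi((V<70),200,220,200,220)
v,u=np.nonzero(kn); print('knob',len(u),plane([[u.mean(),v.mean()]],.198,K,D,E))
for n,m in(('flap',flap),('navy',navy),('mat',mat),('tape',tape),('knob',kn)): 
    C=cloud(d,m,K,D,E); print(n,np.percentile(C[:,2],[5,50,95]).round(4),np.median(C,0).round(4))
```

```text
flap ((509.41595458984375, 186.5582733154297), (178.35739135742188, 219.141357421875), 2.7258341312408447)
casing ((370.7862548828125, 40.07474899291992), (5.028238773345947, 18.249134063720703), 22.510997772216797)
mat ((556.2013549804688, -176.33309936523438), (209.7948455810547, 296.43194580078125), 87.17362213134766)
tape ((458.6975402832031, 183.4249267578125), (90.69243621826172, 92.16082000732422), 84.93525695800781)
knob 32 [[0.44025954 0.18148035 0.198     ]]
flap [0.1598 0.1647 0.1699] [0.5151 0.1847 0.1647]
navy [0.0353 0.1039 0.1753] [0.3635 0.2112 0.1039]
mat [-0.0036  0.002   0.0077] [ 0.5531 -0.1762  0.002 ]
tape [0.1835 0.1885 0.1933] [0.4516 0.1767 0.1885]
knob [0.1979 0.2043 0.2096] [0.4392 0.1807 0.2043]
```

Call:
apply_moves([
  [[0, 0, -6], [0, 0, 0.12]],
  [[0, 0, -6], [0, 0, 0.12]],
  [[0, 0, -6], [0, 0, 0.12]],
  [[0, 0, -6], [0, 0, 0.12]],
  [[0, 0, -6], [0, 0, 0.12]],
  [[0, 0, -6], [0, 0, 0.12]],
  [[0, 0, -6], [0, 0, 0.12]],
  [[0, 0, -6], [0, 0, 0.12]],
  [[0, 0, -6], [0, 0, 0.12]],
  [[0, 0, -6], [0, 0, 0.12]],
], claw=0.5)

```text
t: 0.93
tool_pos: [0.1914, 0.5686, 0.4644]
orientation: [2.176, 2.265, -0.002]
force: [0.1, 1.0, 0.7]
opening: 0.0463
gripper_force: 0.0
```

```bash
cat >> h.py <<'E'
def togo(x,y,z,yaw=None,point='grasp'):
    "shift of the tool, mm, to bring grasp point to x,y,z; turn about tool z so that tool y has heading yaw (deg, mod 180)"
    s=robot.read_state(); r=R.from_rotvec(s['orientation']).as_matrix()
    g=s['tool_pos']+.167*r[:,2]
    dlt=np.array([x,y,z])-g
    print('t',round(float(s['t']),2),'grasp',(g*1000).round(1),'tooly',np.degrees(np.arctan2(r[1,1],r[0,1])).round(2),'tz',r[:,2].round(4),'open',round(float(s['opening'])*1e3,1),'F',np.round(s['force'],1),'q',np.round(s['q'],2))
    print('togo mm',(r.T@dlt*1000).round(1), None if yaw is None else ('turn z',np.radians((np.degrees(np.arctan2(r[1,1],r[0,1]))-yaw+90)%180-90).round(4)))
E
python3 -c "
from h import *
togo(.502,.185,.28,2.7)"
```

```text
t 0.93 grasp [191.3 568.4 297.4] tooly 2.3 tz [-5.e-04 -1.e-03 -1.e+00] open 46.3 F [0.1 1.  0.7] q [ 1.16  0.11  1.4  -0.    1.63  1.12]
togo mm [-395.5  295.1   17.6] ('turn z', np.float64(-0.0071))
```

Call:
apply_moves([
  [[-20, 15, 0], [0, 0, 0]],
  [[-32, 24, 0], [0, 0, 0]],
  [[-32, 24, 0], [0, 0, 0]],
  [[-32, 24, 0], [0, 0, 0]],
  [[-32, 24, 0], [0, 0, 0]],
  [[-32, 24, 0], [0, 0, 0]],
  [[-32, 24, 0], [0, 0, 0]],
  [[-32, 24, 0], [0, 0, 0]],
  [[-32, 24, 0], [0, 0, 0]],
  [[-32, 24, 0], [0, 0, 0]],
  [[-32, 24, 0], [0, 0, 0]],
  [[-32, 24, 0], [0, 0, 0]],
])

```text
t: 1.93
tool_pos: [0.488, 0.208, 0.4644]
orientation: [-2.17, -2.272, 0.001]
force: [0.2, 1.2, -0.1]
opening: 0.0465
gripper_force: 0.0
```

Call:
apply_moves([
  [[-15, 11, 3], [0, 0, 0]],
  [[-8, 5, 3], [0, 0, -0.007]],
  [[0, 0, 0], [0, 0, 0]],
  [[0, 0, 0], [0, 0, 0]],
])

```text
t: 2.27
tool_pos: [0.5039, 0.1879, 0.4581]
orientation: [-2.161, -2.278, 0.002]
force: [0.0, -0.8, 0.4]
opening: 0.0462
gripper_force: 0.0
```

Run:
```python
from h import *
togo(.502,.185,.28,2.7)
im,d,K,D,E=cam('wrist'); cv2.imwrite('pics/w1.png',im); np.savez('w1.npz',im=im,d=d,K=K,D=D,E=E)
hsv=cv2.cvtColor(im,cv2.COLOR_BGR2HSV)
m=cv2.inRange(hsv,(100,110,80),(128,255,255))
cs,_=cv2.findContours(m,0,1)
for c in sorted(cs,key=cv2.contourArea)[-3:]:
    P=plane(c[:,0],.189,K,D,E)[:,:2]; (x,y),r=cv2.minEnclosingCircle((P*1000).astype(np.float32))
    print(len(c),x,y,r,cv2.fitEllipse((P*1000).astype(np.float32)) if len(c)>5 else '')
```

```text
t 2.27 grasp [503.7 188.  291.1] tooly 3.01 tz [-1.6e-03  2.0e-04 -1.0e+00] open 46.2 F [ 0.  -0.8  0.4] q [ 0.26 -0.05  1.58  0.    1.62  0.21]
togo mm [-2.9 -1.8 11.1] ('turn z', np.float64(0.0054))
141 396.9165344238281 342.49517822265625 19.724369049072266 ((396.38555908203125, 343.9901428222656), (35.93208312988281, 37.88958740234375), 64.90658569335938)
127 357.67449951171875 241.0813446044922 20.417240142822266 ((357.7321472167969, 240.9002227783203), (38.36025619506836, 40.22121810913086), 104.09124755859375)
473 457.775634765625 183.38914489746094 48.439476013183594 ((457.6878967285156, 183.7004852294922), (88.61686706542969, 90.42294311523438), 122.76087188720703)
```

View pics/w1.png

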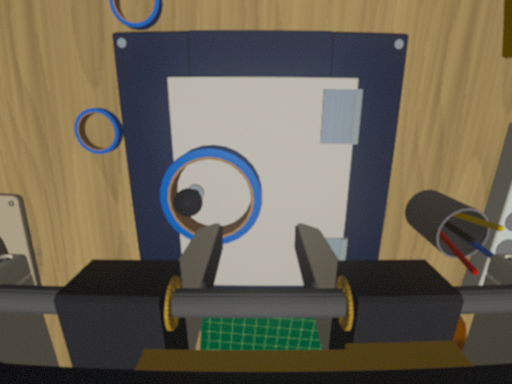

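The wrist view shows the ring centred at (211,195), the knob at (188,202) and the flap aligned with the tool. The measured ring radius of 48.4 mm fits the 96 mm roll, so I'll descend over its back wall.

Call:
apply_moves([
  [[-2, -3, 10], [0, 0, 0.005]],
  [[0, 0, 20], [0, 0, 0]],
  [[0, 0, 20], [0, 0, 0]],
  [[0, 0, 20], [0, 0, 0]],
  [[0, 0, 15], [0, 0, 0]],
  [[0, 0, 10], [0, 0, 0]],
  [[0, 0, 4], [0, 0, 0]],
  [[0, 0, 0], [0, 0, 0]],
  [[0, 0, 0], [0, 0, 0]],
], claw=0.42)

```text
t: 3.07
tool_pos: [0.5014, 0.1861, 0.3606]
orientation: [2.166, 2.275, 0.001]
force: [0.5, 0.3, -0.1]
opening: 0.0392
gripper_force: 0.0
```

```bash
python3 -c "
from h import *
togo(.5008,.1854,.187,2.7)"
```

```text
t 3.07 grasp [501.5 186.2 193.6] tooly 2.8 tz [ 1.e-03  3.e-04 -1.e+00] open 39.2 F [ 0.5  0.3 -0.1] q [ 0.26 -0.02  1.73  0.    1.44  0.21]
togo mm [-0.7 -0.8  6.6] ('turn z', np.float64(0.0018))
```

Call:
apply_moves([
  [[0, -1, 5], [0, 0, 0]],
  [[0, 0, 0], [0, 0, 0]],
])

```text
t: 3.23
tool_pos: [0.5004, 0.1855, 0.355]
orientation: [2.167, 2.274, 0.001]
force: [-0.7, -0.1, -1.5]
opening: 0.0388
gripper_force: 0.0
```

Call:
apply_moves([
  [[0, 0, 0], [0, 0, 0]],
  [[0, 0, 0], [0, 0, 0]],
  [[0, 0, 0], [0, 0, 0]],
  [[0, 0, 0], [0, 0, 0]],
  [[0, 0, 0], [0, 0, 0]],
], claw=0, newtons=20)

```text
t: 3.65
tool_pos: [0.5005, 0.1853, 0.3549]
orientation: [2.167, 2.274, 0.0]
force: [0.5, -0.9, 0.8]
opening: 0.0109
gripper_force: 19.3
```

Call:
apply_moves([
  [[0, 0, -3], [0, 0, 0]],
  [[0, 0, -8], [0, 0, 0]],
  [[0, 0, -10], [0, 0, 0]],
  [[0, 0, -12], [0, 0, 0]],
  [[0, 0, -15], [0, 0, 0]],
  [[0, 0, -20], [0, 0, 0]],
  [[0, 0, -20], [0, 0, 0]],
  [[0, 0, -10], [0, 0, 0]],
  [[0, 0, 0], [0, 0, 0]],
])

```text
t: 4.4
tool_pos: [0.5009, 0.1856, 0.457]
orientation: [2.165, 2.272, 0.009]
force: [0.0, 0.5, -0.2]
opening: 0.0105
gripper_force: 19.2
```

Run:
```python
from h import *
togo(.5992,-.1783,.25,-2.8)
im,d,K,D,E=cam('wrist'); cv2.imwrite('pics/w2.png',im)
hsv=cv2.cvtColor(im,cv2.COLOR_BGR2HSV)
m=cv2.inRange(hsv,(100,110,60),(128,255,255))
C=cloud(d,m>0,K,D,E); C=C[C[:,2]>.2]
print(C.min(0),C.max(0)); A=np.c_[C[:,:2],np.ones(len(C))]; print(np.linalg.lstsq(A,C[:,2],rcond=None)[0])
```

```text
t 4.4 grasp [502.  185.9 290. ] tooly 2.75 tz [ 0.0062  0.0017 -1.    ] open 10.5 F [ 0.   0.5 -0.2] q [ 0.26 -0.07  1.6   0.    1.61  0.21]
togo mm [-368.5   79.4   40. ] ('turn z', np.float64(0.0969))
[0.41078093 0.15677179 0.26772831] [0.50546302 0.2320497  0.37373713]
[ 0.02105057 -0.04788932  0.28975304]
```

View pics/w2.png

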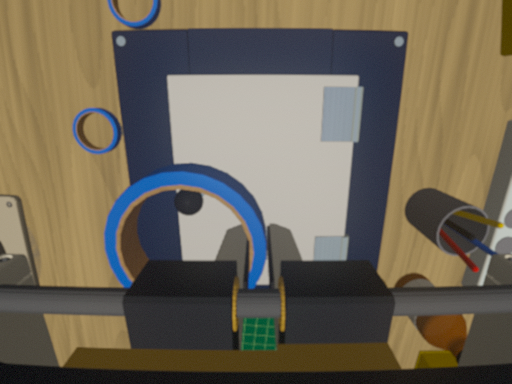

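The ring is held level with its bottom at about 267 mm, clear of the knob (top at 208 mm). Next I'll carry it to the mat.

Call:
apply_moves([
  [[-15, 3, 0], [0, 0, 0]],
  [[-25, 5, 0], [0, 0, 0]],
  [[-36, 8, 0], [0, 0, 0]],
  [[-36, 8, 0], [0, 0, 0]],
  [[-36, 8, 0], [0, 0, 0]],
  [[-36, 8, 0], [0, 0, 0]],
  [[-36, 8, 0], [0, 0, 0]],
  [[-36, 8, 0], [0, 0, 0]],
  [[-36, 8, 0], [0, 0, 0]],
  [[-36, 8, 0], [0, 0, 0]],
  [[-25, 5, 0], [0, 0, 0]],
  [[-15, 3, 0], [0, 0, 0]],
])

```text
t: 5.45
tool_pos: [0.5979, -0.1813, 0.4504]
orientation: [-2.169, -2.27, 0.003]
force: [0.3, 1.1, -1.0]
opening: 0.0106
gripper_force: 19.8
```

Call:
apply_moves([
  [[0, 0, 25], [0, 0, 0.03]],
  [[0, 0, 35], [0, 0, 0.03]],
  [[0, 0, 35], [0, 0, 0.03]],
  [[0, 0, 30], [0, 0, 0]],
  [[0, 0, 20], [0, 0, 0]],
  [[0, 0, 0], [0, 0, 0]],
  [[0, 0, 0], [0, 0, 0]],
])

```text
t: 6.03
tool_pos: [0.5972, -0.1774, 0.3058]
orientation: [-2.264, -2.172, 0.003]
force: [0.2, -0.4, -0.1]
opening: 0.0104
gripper_force: 19.8
```

```bash
python3 -c "
from h import *
togo(.5992,-.1783,.026,-2.8)"
```

```text
t 6.03 grasp [ 596.6 -177.1  138.8] tooly -2.37 tz [-0.0041  0.0018 -1.    ] open 10.4 F [ 0.2 -0.4 -0.1] q [-0.37  0.26  1.53  0.    1.36 -0.33]
togo mm [ -1.2   3.2 112.8] ('turn z', np.float64(0.0075))
```

Call:
apply_moves([
  [[-1, 3, 15], [0, 0, 0.007]],
  [[0, 0, 25], [0, 0, 0]],
  [[0, 0, 25], [0, 0, 0]],
  [[0, 0, 20], [0, 0, 0]],
  [[0, 0, 13], [0, 0, 0]],
  [[0, 0, 7], [0, 0, 0]],
  [[0, 0, 2], [0, 0, 0]],
  [[0, 0, 0], [0, 0, 0]],
  [[0, 0, 0], [0, 0, 0]],
])

```text
t: 6.78
tool_pos: [0.6018, -0.1797, 0.2024]
orientation: [2.274, 2.165, 0.002]
force: [0.0, -0.1, -0.4]
opening: 0.0108
gripper_force: 19.8
```

```bash
python3 -c "
from h import *
togo(.5992,-.1783,.026,-2.8)"
```

```text
t 6.78 grasp [ 602.2 -179.9   35.4] tooly -2.81 tz [ 2.4e-03 -9.0e-04 -1.0e+00] open 10.8 F [ 0.  -0.1 -0.4] q [-0.37  0.38  1.58  0.    1.18 -0.32]
togo mm [ 1.4 -3.1  9.4] ('turn z', np.float64(-0.0002))
```

Call:
apply_moves([
  [[0, 0, 3], [0, 0, 0]],
  [[0, 0, 1], [0, 0, 0]],
  [[0, 0, 1], [0, 0, 0]],
  [[0, 0, 1], [0, 0, 0]],
  [[0, 0, 0], [0, 0, 0]],
  [[0, 0, 0], [0, 0, 0]],
])

```text
t: 7.28
tool_pos: [0.6009, -0.1794, 0.1947]
orientation: [-2.275, -2.166, 0.0]
force: [0.1, -0.4, -0.9]
opening: 0.0105
gripper_force: 19.8
```

```bash
python3 -c "
from h import *
togo(.5992,-.1783,.026,-2.8)"
```

```text
t 7.28 grasp [ 600.9 -179.4   27.7] tooly -2.81 tz [-2.e-04  0.e+00 -1.e+00] open 10.5 F [ 0.1 -0.4 -0.9] q [-0.37  0.39  1.58 -0.    1.17 -0.32]
togo mm [ 1.  -1.7  1.7] ('turn z', np.float64(-0.0001))
```

Call:
apply_moves([
  [[0, 0, 1], [0, 0, 0]],
  [[0, 0, 1], [0, 0, 0]],
  [[0, 0, 0], [0, 0, 0]],
  [[0, 0, 0], [0, 0, 0]],
])

```text
t: 7.62
tool_pos: [0.601, -0.1795, 0.193]
orientation: [2.275, 2.166, 0.0]
force: [0.5, -0.6, 1.8]
opening: 0.0109
gripper_force: 19.8
```

```bash
python3 -c "
from h import *
togo(.5992,-.1783,.026,-2.8)"
```

```text
t 7.62 grasp [ 601.1 -179.5   26. ] tooly -2.81 tz [ 2.e-04 -1.e-04 -1.e+00] open 10.9 F [ 0.5 -0.6  1.8] q [-0.37  0.39  1.58  0.    1.16 -0.32]
togo mm [ 1.1 -1.9 -0. ] ('turn z', np.float64(-0.0002))
```

Call:
apply_moves([
  [[0, 0, 0], [0, 0, 0]],
  [[0, 0, 0], [0, 0, 0]],
  [[0, 0, 0], [0, 0, 0]],
  [[0, 0, -5], [0, 0, 0]],
  [[0, 0, -15], [0, 0, 0]],
  [[0, 0, -25], [0, 0, 0]],
  [[0, 0, -35], [0, 0, 0]],
  [[0, 0, -40], [0, 0, 0]],
  [[0, 0, -40], [0, 0, 0]],
  [[0, 0, -40], [0, 0, 0]],
  [[0, 0, -35], [0, 0, 0]],
  [[0, 0, -20], [0, 0, 0]],
], claw=0.35)

```text
t: 8.62
tool_pos: [0.6011, -0.1795, 0.4541]
orientation: [2.271, 2.162, 0.005]
force: [-0.1, 0.0, 0.1]
opening: 0.0328
gripper_force: 0.0
```

Run:
```python
from h import *
s=robot.read_state(); r=R.from_rotvec(s['orientation']).as_matrix()
E=np.array(robot.calibration('wrist')['extrinsics']); o=-E[:3,:3].T@E[:3,3]
print('cam in tool',(r.T@(o-s['tool_pos'])).round(3))
im,d,K,D,E=cam('top'); cv2.imwrite('pics/t2.png',im)
hsv=cv2.cvtColor(im,cv2.COLOR_BGR2HSV)
m=cv2.inRange(hsv,(100,110,80),(128,255,255)); m[:,:255]=0; m[:,345:]=0
v,u=np.nonzero(m); print(len(u)); C=cloud(d,m>0,K,D,E); print(np.percentile(C,[2,50,98],axis=0))
im,d,K,D,E=cam('wrist'); cv2.imwrite('pics/w3.png',im)
f=np.load('w1.npz'); im,d,K,D,E=[f[k] for k in('im','d','K','D','E')]
m=(im.max(2)<60); m[:180]=0;m[225:]=0;m[:,:170]=0;m[:,210:]=0
c=max(cv2.findContours(m.astype(np.uint8),0,1)[0],key=cv2.contourArea)
print('knob px',cv2.minEnclosingCircle(c),plane([cv2.minEnclosingCircle(c)[0]],.195,K,D,E))
togo(.4415,.1825,.25,-87.3)
```

```text
cam in tool [ 0.081 -0.001  0.021]
39
[[ 0.53131504 -0.21897811  0.02117162]
 [ 0.57302385 -0.21052898  0.026336  ]
 [ 0.60420171 -0.15760059  0.03185205]]
knob px ((186.9474334716797, 201.6173553466797), 13.952776908874512) [[0.43783691 0.18158133 0.195     ]]
t 8.72 grasp [ 603.1 -180.3  287.6] tooly -2.81 tz [ 0.0093 -0.0036 -1.    ] open 32.8 F [ 0.3 -0.3  0.7] q [-0.37  0.19  1.34 -0.    1.61 -0.32]
togo mm [ 354.5 -179.5   34.8] ('turn z', np.float64(1.4747))
```

View pics/w3.png

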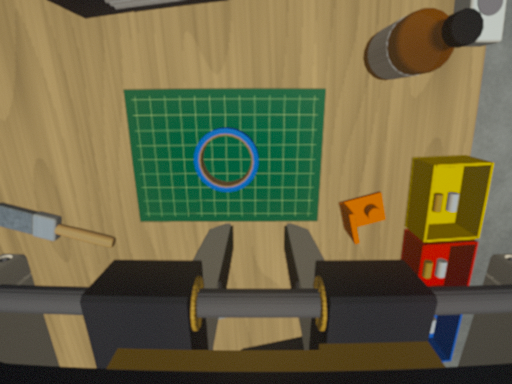

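The wrist view shows the tape lying flat near the middle of the mat, with the ring at (227,160). Now I'll go to the knob and turn the tool so that the fingers close along the hinge axis.

Call:
apply_moves([
  [[16, -8, 0], [0, 0, 0]],
  [[33, -17, 0], [0, 0, 0]],
  [[34, -17, 0], [0, 0, 0]],
  [[34, -17, 0], [0, 0, 0]],
  [[34, -17, 0], [0, 0, 0]],
  [[34, -17, 0], [0, 0, 0]],
  [[34, -17, 0], [0, 0, 0]],
  [[34, -17, 0], [0, 0, 0]],
  [[34, -17, 0], [0, 0, 0]],
  [[34, -17, 0], [0, 0, 0]],
  [[22, -13, 0], [0, 0, 0]],
  [[11, -7, 0], [0, 0, 0]],
], claw=0.55)

```text
t: 9.72
tool_pos: [0.4357, 0.1855, 0.4467]
orientation: [-2.271, -2.168, 0.002]
force: [0.6, -0.5, -0.3]
opening: 0.0511
gripper_force: 0.0
```

Call:
apply_moves([
  [[0, 0, 0], [0, 0, -0.119]],
  [[0, 0, 0], [0, 0, -0.119]],
  [[0, 0, 0], [0, 0, -0.119]],
  [[0, 0, 0], [0, 0, -0.119]],
  [[0, 0, 0], [0, 0, -0.119]],
  [[0, 0, 0], [0, 0, -0.119]],
  [[0, 0, 0], [0, 0, -0.119]],
  [[0, 0, 0], [0, 0, -0.119]],
  [[0, 0, 0], [0, 0, -0.119]],
  [[0, 0, 0], [0, 0, -0.119]],
  [[0, 0, 0], [0, 0, -0.119]],
  [[0, 0, 0], [0, 0, -0.119]],
])

```text
t: 10.72
tool_pos: [0.4372, 0.1829, 0.4465]
orientation: [-0.291, -3.126, 0.001]
force: [-0.8, -0.4, 0.2]
opening: 0.0512
gripper_force: 0.0
```

Call:
apply_moves([
  [[0, 0, 0], [0, 0, -0.119]],
  [[0, 0, 0], [0, 0, -0.119]],
  [[0, 0, 0], [0, 0, 0]],
  [[0, 0, 0], [0, 0, 0]],
])

```text
t: 11.05
tool_pos: [0.4373, 0.1829, 0.4468]
orientation: [0.067, -3.14, 0.001]
force: [-0.3, -0.6, 0.4]
opening: 0.0509
gripper_force: 0.0
```

Run:
```python
from h import *
togo(.440,.182,.195,92.7)
im,d,K,D,E=cam('wrist'); cv2.imwrite('pics/w4.png',im); np.savez('w4.npz',im=im,d=d,K=K,D=D,E=E)
C=cloud(d,np.ones(d.shape,bool),K,D,E)
k=C[(C[:,2]>.185)&(C[:,2]<.22)&(abs(C[:,0]-.44)<.035)&(abs(C[:,1]-.182)<.035)]
print(len(k),k.mean(0) if len(k) else '',k.min(0),k.max(0))
m=cv2.inRange(im,(150,150,150),(255,255,255))
c=max(cv2.findContours(m,0,1)[0],key=cv2.contourArea); P=plane(c[:,0],.165,K,D,E); print(cv2.minAreaRect((P[:,:2]*1000).astype(np.float32)))
```

```text
t 11.05 grasp [437.1 182.9 279.8] tooly 92.43 tz [-1.4e-03 -4.0e-04 -1.0e+00] open 50.9 F [-0.3 -0.6  0.4] q [ 0.29 -0.23  1.76  0.    1.61 -1.33]
togo mm [-3.  -1.  84.8] ('turn z', np.float64(-0.0047))
689 [0.4355848  0.18100691 0.202646  ] [0.42510711 0.16880589 0.19072266] [0.44967724 0.19398795 0.20786683]
((481.4403381347656, 182.95138549804688), (125.70170593261719, 218.3157196044922), 2.43928599357605)
```

View pics/w4.png

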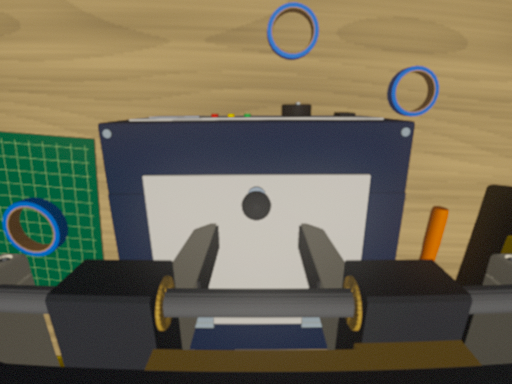

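The wrist view shows the knob at (256,205) between the fingers, and the depth readings put it at (438, 181.5). Next I'll descend and grip it.

Call:
apply_moves([
  [[-1, -1, 10], [0, 0, -0.004]],
  [[0, 0, 20], [0, 0, 0]],
  [[0, 0, 20], [0, 0, 0]],
  [[0, 0, 15], [0, 0, 0]],
  [[0, 0, 10], [0, 0, 0]],
  [[0, 0, 5], [0, 0, 0]],
  [[0, 0, 3], [0, 0, 0]],
  [[0, 0, 0], [0, 0, 0]],
  [[0, 0, 0], [0, 0, 0]],
])

```text
t: 11.85
tool_pos: [0.4388, 0.1821, 0.3655]
orientation: [-0.078, 3.14, 0.0]
force: [0.3, 0.4, 0.4]
opening: 0.0511
gripper_force: 0.0
```

Call:
apply_moves([
  [[0, 0, 0], [0, 0, 0]],
  [[0, 0, 0], [0, 0, 0]],
  [[0, 0, 0], [0, 0, 0]],
  [[0, 0, 0], [0, 0, 0]],
  [[0, 0, 0], [0, 0, 0]],
], claw=0, newtons=20)

```text
t: 12.27
tool_pos: [0.4387, 0.1813, 0.3651]
orientation: [-0.078, 3.14, -0.004]
force: [-0.4, -3.6, 1.7]
opening: 0.0246
gripper_force: 20.0
```

Run:
```python
from h import *
togo(.4385,.1815,.195,92.7)
# arc in tool axes: tool x = -ext x, tool z = -z ; knob rel. hinge (-155,+35)
r=np.hypot(155,35); a0=np.arctan2(35,-155)
th=np.radians(np.arange(0,99,4)); p=np.c_[r*np.cos(a0-th),r*np.sin(a0-th)]
for t,s in zip(np.degrees(th[1:]),np.diff(p,axis=0)): print(round(t),(-s).round(1),end='; ')
```

```text
t 12.27 grasp [438.8 180.9 198.1] tooly 92.86 tz [ 6.0e-04 -2.4e-03 -1.0e+00] open 24.6 F [-0.4 -3.6  1.7] q [ 0.28 -0.19  1.88 -0.    1.46 -1.34]
togo mm [0.3 0.6 3.1] ('turn z', np.float64(0.0028))
4 [ -2.8 -10.7]; 8 [ -3.6 -10.5]; 12 [ -4.3 -10.2]; 16 [-5.  -9.9]; 20 [-5.7 -9.5]; 24 [-6.3 -9.1]; 28 [-6.9 -8.7]; 32 [-7.5 -8.1]; 36 [-8.1 -7.6]; 40 [-8.6 -7. ]; 44 [-9.1 -6.4]; 48 [-9.5 -5.8]; 52 [-9.9 -5.1]; 56 [-10.2  -4.4]; 60 [-10.5  -3.7]; 64 [-10.7  -2.9]; 68 [-10.9  -2.2]; 72 [-11.   -1.4]; 76 [-11.1  -0.6]; 80 [-11.1   0.1]; 84 [-11.1   0.9]; 88 [-11.    1.7]; 92 [-10.8   2.4]; 96 [-10.6   3.2];
```

Call:
apply_moves([
  [[-2.8, 0, -10.7], [0, 0, 0]],
  [[-3.6, 0, -10.5], [0, 0, 0]],
  [[-4.3, 0, -10.2], [0, 0, 0]],
  [[-5, 0, -9.9], [0, 0, 0]],
  [[-5.7, 0, -9.5], [0, 0, 0]],
  [[-6.3, 0, -9.1], [0, 0, 0]],
  [[-6.9, 0, -8.7], [0, 0, 0]],
  [[-7.5, 0, -8.1], [0, 0, 0]],
  [[0, 0, 0], [0, 0, 0]],
])

```text
t: 13.02
tool_pos: [0.4816, 0.1834, 0.4426]
orientation: [-0.077, 3.139, -0.003]
force: [-0.5, -4.7, 1.4]
opening: 0.0247
gripper_force: 20.0
```

Run:
```python
from h import *
togo(.480,.1835,.2715,92.7)
im,d,K,D,E=cam('top'); np.savez('t5.npz',im=im,d=d,K=K,D=D,E=E)
im,d,K,D,E=cam('scene'); cv2.imwrite('pics/s5.png',im)
```

```text
t 13.02 grasp [481.8 183.1 275.6] tooly 92.81 tz [ 0.0013 -0.0018 -1.    ] open 24.7 F [-0.5 -4.7  1.4] q [ 0.27 -0.11  1.66 -0.    1.59 -1.35]
togo mm [1.8 0.5 4.1] ('turn z', np.float64(0.002))
```

View pics/s5.png

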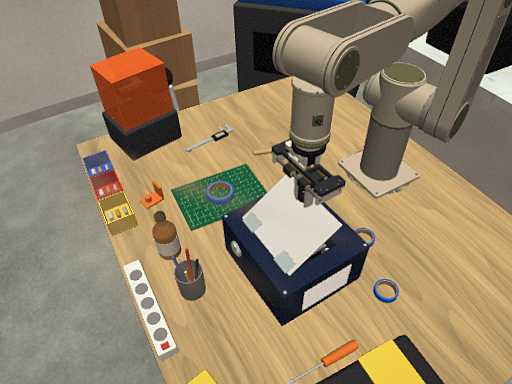

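The scene view shows the flap rising with the gripper at (308,180) and the tape still on the mat at (220,190). The forces are small, so I'll continue the arc.

Call:
apply_moves([
  [[-8.1, 0, -7.6], [0, 0, 0]],
  [[-8.6, 0, -7], [0, 0, 0]],
  [[-9.1, 0, -6.4], [0, 0, 0]],
  [[-9.5, 0, -5.8], [0, 0, 0]],
  [[-9.9, 0, -5.1], [0, 0, 0]],
  [[-10.2, 0, -4.4], [0, 0, 0]],
  [[-10.5, 0, -3.7], [0, 0, 0]],
  [[-10.7, 0, -2.9], [0, 0, 0]],
  [[0, 0, 0], [0, 0, 0]],
])

```text
t: 13.87
tool_pos: [0.5584, 0.187, 0.4849]
orientation: [-0.076, 3.14, -0.003]
force: [1.0, -6.6, 2.9]
opening: 0.0249
gripper_force: 20.0
```

Call:
apply_moves([
  [[-10.9, 0, -2.2], [0, 0, 0]],
  [[-11, 0, -1.4], [0, 0, 0]],
  [[-11.1, 0, -0.6], [0, 0, 0]],
  [[-11.1, 0, 0.1], [0, 0, 0]],
  [[-11.1, 0, 0.9], [0, 0, 0]],
  [[-11, 0, 1.7], [0, 0, 0]],
  [[-10.8, 0, 2.4], [0, 0, 0]],
  [[-10.6, 0, 3.2], [0, 0, 0]],
  [[0, 0, 0], [0, 0, 0]],
  [[0, 0, 0], [0, 0, 0]],
])

```text
t: 14.7
tool_pos: [0.6456, 0.1912, 0.4811]
orientation: [-0.076, 3.138, -0.002]
force: [3.5, -6.1, 3.5]
opening: 0.0248
gripper_force: 20.0
```

Run:
```python
from h import *
togo(.644,.191,.311,92.7)
im,d,K,D,E=cam('scene'); cv2.imwrite('pics/s6.png',im)
C=cloud(d,(im.min(2)>150),K,D,E)
C=C[(C[:,2]>.175)&(C[:,2]<.35)&(C[:,0]>.5)&(C[:,0]<.7)&(C[:,1]>.06)&(C[:,1]<.32)]
# flap as a line x(z) in extractor frame
x=C[:,0]*np.cos(.047)+C[:,1]*np.sin(.047)
p=np.polyfit(C[:,2],x,1); print(len(C),C.min(0),C.max(0),'lean beyond vertical deg',np.degrees(np.arctan(p[0])))
```

```text
t 14.7 grasp [646.  191.  314.1] tooly 92.78 tz [ 0.0028 -0.0015 -1.    ] open 24.8 F [ 3.5 -6.1  3.5] q [ 0.21  0.31  1.14 -0.    1.69 -1.41]
togo mm [2.  0.1 3.1] ('turn z', np.float64(0.0013))
61 [0.59873204 0.23978332 0.18722015] [0.60957724 0.2975239  0.33750534] lean beyond vertical deg 2.944079034764278
```

View pics/s6.png

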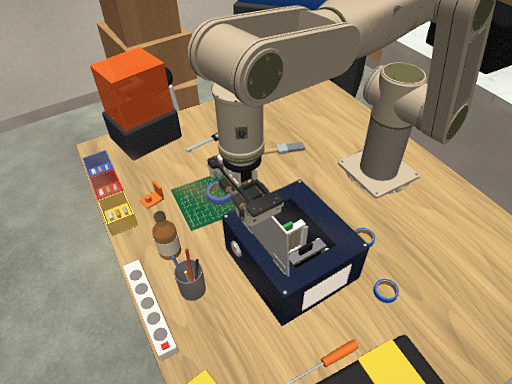

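The scene view shows the flap just past upright, with the green tab at (287,227) in the open well and the black tab in front of it. I'll push it a few degrees further, release, lift, and go over to the pre-filter.

Call:
apply_moves([
  [[-10.4, 0, 3.9], [0, 0, 0]],
  [[0, 0, 0], [0, 0, 0]],
  [[0, 0, 0], [0, 0, 0]],
])

```text
t: 15.0
tool_pos: [0.6558, 0.1917, 0.4772]
orientation: [-0.076, 3.138, -0.002]
force: [2.6, -5.5, 3.3]
opening: 0.0245
gripper_force: 20.0
```

Call:
apply_moves([
  [[0, 0, 0], [0, 0, 0]],
  [[0, 0, 0], [0, 0, 0]],
  [[0, 0, 0], [0, 0, 0]],
  [[0, 0, 0], [0, 0, 0]],
  [[0, 0, -10], [0, 0, 0]],
  [[0, 0, -20], [0, 0, 0]],
  [[0, 0, -25], [0, 0, 0]],
  [[0, 0, -25], [0, 0, 0]],
  [[0, 0, -10], [0, 0, 0]],
  [[0, 0, 0], [0, 0, 0]],
], claw=0.55)

```text
t: 15.83
tool_pos: [0.6547, 0.1931, 0.5709]
orientation: [-0.079, 3.134, 0.002]
force: [0.4, -0.1, 0.6]
opening: 0.051
gripper_force: 0.0
```

```bash
python3 -c "
from h import *
togo(.505,.154,.395,92.6)"
```

```text
t 15.83 grasp [655.8 193.3 403.9] tooly 92.89 tz [ 0.0065  0.0015 -1.    ] open 51.0 F [ 0.4 -0.1  0.6] q [ 0.21  0.36  0.92  0.    1.85 -1.41]
togo mm [152.6 -31.7   7.9] ('turn z', np.float64(0.0051))
```

Call:
apply_moves([
  [[10, -2, 0], [0, 0, 0]],
  [[25, -5, 0], [0, 0, 0]],
  [[32, -7, 0], [0, 0, 0]],
  [[32, -7, 0], [0, 0, 0]],
  [[28, -6, 0], [0, 0, 0]],
  [[18, -4, 0], [0, 0, 0.004]],
  [[8, -1, 0], [0, 0, 0]],
  [[0, 0, 20], [0, 0, 0]],
  [[0, 0, 35], [0, 0, 0]],
  [[0, 0, 35], [0, 0, 0]],
  [[0, 0, 20], [0, 0, 0]],
  [[0, 0, 0], [0, 0, 0]],
])

```text
t: 16.83
tool_pos: [0.5028, 0.1532, 0.449]
orientation: [0.073, -3.13, 0.003]
force: [-0.6, -0.0, -0.8]
opening: 0.0514
gripper_force: 0.0
```

Run:
```python
from h import *
im,d,K,D,E=cam('wrist'); cv2.imwrite('pics/w7.png',im)
hsv=cv2.cvtColor(im,cv2.COLOR_BGR2HSV); m=cv2.inRange(hsv,(45,120,40),(85,255,255))
for c in sorted(cv2.findContours(m,0,1)[0],key=cv2.contourArea)[-4:]:
    a=cv2.contourArea(c)
    if a<20: continue
    mm=np.zeros(m.shape,np.uint8); cv2.drawContours(mm,[c],-1,1,-1); C=cloud(d,mm>0,K,D,E)
    if len(C)==0: continue
    T=C[C[:,2]>.147]; print(a,c[:,0].mean(0),C.mean(0),len(T),T.min(0) if len(T) else '',T.max(0) if len(T) else '')
togo(.505,.154,.14,92.6)
```

```text
216.5 [258.96385542 192.18072289] [0.50334952 0.15365656 0.15099452] 250 [0.48503426 0.14979307 0.14739324] [0.52329846 0.1576822  0.15316866]
18541.5 [ 55.81324278 176.58913413] [ 0.54227986 -0.16673486  0.00415934] 20 [0.46663837 0.09602018 0.35168559] [0.46845889 0.09980343 0.35679412]
t 16.88 grasp [502.1 153.1 285.5] tooly 92.66 tz [-0.0068 -0.0013 -1.    ] open 51.2 F [ 1.1 -0.4  0.7] q [ 0.2  -0.08  1.62  0.    1.61 -1.42]
togo mm [ -3.9   0.9 145.4] ('turn z', np.float64(0.001))
```

View pics/w7.png

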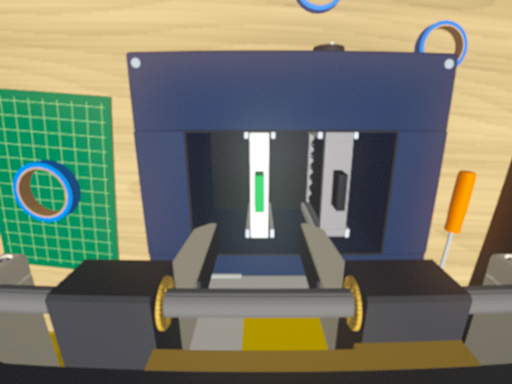

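The wrist view shows the green tab at (259,192) centred between the fingers, measured at (504,153.7) with its top at 151 mm. The black tab is at (340,190). The frame's top is at z 128 mm, so I'll keep the fingertips at 131 mm or above.

Call:
apply_moves([
  [[-1, 0, 10], [0, 0, 0]],
  [[0, 0, 25], [0, 0, 0]],
  [[0, 0, 30], [0, 0, 0]],
  [[0, 0, 25], [0, 0, 0]],
  [[0, 0, 20], [0, 0, 0]],
  [[0, 0, 10], [0, 0, 0]],
  [[0, 0, 5], [0, 0, 0]],
  [[0, 0, 0], [0, 0, 0]],
  [[0, 0, 0], [0, 0, 0]],
  [[0, 0, 0], [0, 0, 0]],
])

```text
t: 17.72
tool_pos: [0.5055, 0.1535, 0.3334]
orientation: [-0.072, 3.138, 0.001]
force: [0.9, 0.4, 0.1]
opening: 0.0514
gripper_force: 0.0
```

```bash
python3 -c "
from h import *
togo(.504,.1537,.151,92.6)"
```

```text
t 17.72 grasp [506.  153.6 166.4] tooly 92.64 tz [ 3.1e-03  6.0e-04 -1.0e+00] open 51.4 F [0.9 0.4 0.1] q [ 0.2  -0.02  1.78  0.    1.38 -1.42]
togo mm [ 2.1  0.2 15.4] ('turn z', np.float64(0.0008))
```

Call:
apply_moves([
  [[1, 0, 6], [0, 0, 0]],
  [[0, 0, 4], [0, 0, 0]],
  [[0, 0, 0], [0, 0, 0]],
  [[0, 0, 0], [0, 0, 0]],
  [[0, 0, 0], [0, 0, 0]],
])

```text
t: 18.13
tool_pos: [0.5037, 0.1533, 0.3213]
orientation: [0.073, -3.141, 0.0]
force: [-0.4, 0.8, -0.1]
opening: 0.0512
gripper_force: 0.0
```

```bash
python3 -c "
from h import *
togo(.504,.1537,.151,92.6)"
```

```text
t 18.13 grasp [503.7 153.3 154.3] tooly 92.65 tz [-1.e-04 -0.e+00 -1.e+00] open 51.2 F [-0.4  0.8 -0.1] q [ 0.2  -0.01  1.79  0.    1.36 -1.42]
togo mm [-0.3  0.4  3.3] ('turn z', np.float64(0.0008))
```

Call:
apply_moves([
  [[0, 0.3, 3], [0, 0, 0]],
  [[0, 0, 0], [0, 0, 0]],
])

```text
t: 18.3
tool_pos: [0.5036, 0.1536, 0.3179]
orientation: [0.073, -3.14, 0.0]
force: [-0.5, -0.3, 0.3]
opening: 0.0514
gripper_force: 0.0
```

Call:
apply_moves([
  [[0, 0, 0], [0, 0, 0]],
  [[0, 0, 0], [0, 0, 0]],
  [[0, 0, 0], [0, 0, 0]],
  [[0, 0, 0], [0, 0, 0]],
  [[0, 0, 0], [0, 0, 0]],
  [[0, 0, 0], [0, 0, 0]],
], claw=0, newtons=35)

```text
t: 18.8
tool_pos: [0.5038, 0.1536, 0.3184]
orientation: [-0.073, 3.141, 0.0]
force: [0.2, -0.0, 0.5]
opening: 0.0156
gripper_force: 0.0
```

Call:
apply_moves([
  [[0, 0, -2], [0, 0, 0]],
  [[0, 0, -4], [0, 0, 0]],
  [[0, 0, -6], [0, 0, 0]],
  [[0, 0, -8], [0, 0, 0]],
  [[0, 0, -8], [0, 0, 0]],
  [[0, 0, -8], [0, 0, 0]],
  [[0, 0, -4], [0, 0, 0]],
  [[0, 0, 0], [0, 0, 0]],
])

```text
t: 19.47
tool_pos: [0.5042, 0.1537, 0.3602]
orientation: [-0.073, 3.138, 0.001]
force: [0.6, 0.2, -2.8]
opening: 0.0099
gripper_force: 35.0
```

Run:
```python
from h import *
togo(.504,.1537,.151+.175,92.6)
```

```text
t 19.47 grasp [504.7 153.8 193.2] tooly 92.65 tz [ 2.8e-03  5.0e-04 -1.0e+00] open 9.9 F [ 0.6  0.2 -2.8] q [ 0.2  -0.04  1.75 -0.    1.43 -1.42]
togo mm [   0.3   -0.  -132.8] ('turn z', np.float64(0.0008))
```

Call:
apply_moves([
  [[0, 0, -5], [0, 0, 0]],
  [[0, 0, -12], [0, 0, 0]],
  [[0, 0, -16], [0, 0, 0]],
  [[0, 0, -16], [0, 0, 0]],
  [[0, 0, -16], [0, 0, 0]],
  [[0, 0, -16], [0, 0, 0]],
  [[0, 0, -16], [0, 0, 0]],
  [[0, 0, -16], [0, 0, 0]],
  [[0, 0, -16], [0, 0, 0]],
  [[0, 0, -12], [0, 0, 0]],
  [[0, 0, -6], [0, 0, 0]],
  [[0, 0, -2], [0, 0, 0]],
])

```text
t: 20.47
tool_pos: [0.5038, 0.1537, 0.5089]
orientation: [-0.073, 3.139, 0.001]
force: [0.7, 0.0, -3.5]
opening: 0.0096
gripper_force: 35.0
```

Call:
apply_moves([
  [[0, 0, 0], [0, 0, 0]],
  [[0, 0, 0], [0, 0, 0]],
  [[0, 0, 0], [0, 0, 0]],
  [[0, 0, 0], [0, 0, 0]],
  [[0, 0, 0], [0, 0, 0]],
  [[0, 0, 0], [0, 0, 0]],
])

```text
t: 20.97
tool_pos: [0.5037, 0.1536, 0.5069]
orientation: [0.072, -3.14, 0.0]
force: [1.2, -0.3, -3.4]
opening: 0.0098
gripper_force: 35.0
```

Run:
```python
from h import *
togo(.504,.1537,.33,92.6)
im,d,K,D,E=cam('scene'); cv2.imwrite('pics/s8.png',cv2.resize(im[130:340,150:430],None,fx=2.5,fy=2.5))
C=cloud(d,np.ones(d.shape,bool),K,D,E)
C=C[(abs(C[:,0]-.504)<.07)&(abs(C[:,1]-.154)<.02)]; print('lowest of prefilter column',np.sort(C[:,2])[:200:20].round(3))
```

```text
t 20.97 grasp [503.6 153.6 339.9] tooly 92.64 tz [-7.e-04 -2.e-04 -1.e+00] open 9.8 F [ 1.2 -0.3 -3.4] q [ 0.2  -0.09  1.53 -0.    1.7  -1.42]
togo mm [-0.4  0.1  9.9] ('turn z', np.float64(0.0008))
lowest of prefilter column [0.016 0.019 0.021 0.021 0.022 0.023 0.024 0.038 0.049 0.056]
```

View pics/s8.png

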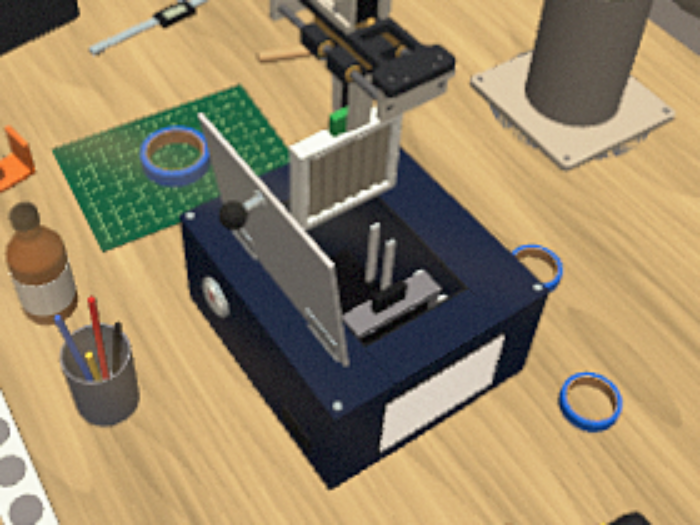

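The view shows the pre-filter held upright with its underside at about 200 mm, against a casing top of 160 mm. The flap stands open, the carbon cassette is seated and the tape lies flat on the mat.

```bash
python3 -c "
from plant import robot
print(robot.close_job())"
```

```text
the job is handed in; nothing more can be done
None
```

The job is handed in, with no verdict returned: the tape lies flat on the mat, the flap stands open just past upright, the carbon cassette is still seated, and the pre-filter is held upright about 40 mm above the casing, at about 21 s of the 72 s.

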